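Pack the throwing sticks and pull out the carrier's handle

TASK

Pack up the throwing game: press every wooden stick that lies on the table down into a spring clip of its own on the carrier, past the jaw until it sits home, roughly centred. When all the sticks are in, pull the carrier's telescopic handle up until its lock button clicks out, so that it can be carried off; leave the book, the mug and the toy car where they are.

Things in the scene. Friction and masses are not known exactly. Their poses are not given: they have to be found in the camera images.
- rack: The carrier: a plywood board 280 x 340 mm, 20 mm thick, held fast to the table by suction feet. Origin: centre of its underside on the table. Its z is up; all sticks clip in along its x axis; five clips stand side by side along its y axis, 68 mm apart; the telescopic handle stands at x = +100 mm, y = 0, beyond the clips.
- stick1_mid (a point): Centre of a loose wooden throwing stick, a round bar 24 mm in diameter with a dark 28 mm square cap, 12 mm long, on each end; 150 mm long over all, about 70 g; its x axis runs along it (either way round is the same). Lying on the table its centre is 14 mm up. Four or five sticks are there; an absent one has no pose.
- stick2_mid (a point): Centre of a loose wooden throwing stick, a round bar 24 mm in diameter with a dark 28 mm square cap, 12 mm long, on each end; 150 mm long over all, about 70 g; its x axis runs along it (either way round is the same). Lying on the table its centre is 14 mm up. Four or five sticks are there; an absent one has no pose.
- stick3_mid (a point): Centre of a loose wooden throwing stick, a round bar 24 mm in diameter with a dark 28 mm square cap, 12 mm long, on each end; 150 mm long over all, about 70 g; its x axis runs along it (either way round is the same). Lying on the table its centre is 14 mm up. Four or five sticks are there; an absent one has no pose.
- stick4_mid (a point): Centre of a loose wooden throwing stick, a round bar 24 mm in diameter with a dark 28 mm square cap, 12 mm long, on each end; 150 mm long over all, about 70 g; its x axis runs along it (either way round is the same). Lying on the table its centre is 14 mm up. Four or five sticks are there; an absent one has no pose.
- stick5_mid (a point): Centre of a loose wooden throwing stick, a round bar 24 mm in diameter with a dark 28 mm square cap, 12 mm long, on each end; 150 mm long over all, about 70 g; its x axis runs along it (either way round is the same). Lying on the table its centre is 14 mm up. Four or five sticks are there; an absent one has no pose.
- clip1 (a point): Centre of a stick sitting home in this clip, 68 mm above the table; axes as the carrier's. The clip is two forks 12 mm thick, 42 mm either side of this point along x, 72 mm free between. Each fork: seat 12 mm below this point, fixed prong on the +y side (inner face 13.5 mm off, rising 18 mm above this point, then flaring out for 18 mm), jaw arm on the -y side. The caps stay outside the forks, 15 mm clear. Push it straight down.
- clip2 (a point): Centre of a stick sitting home in this clip, 68 mm above the table; axes as the carrier's. The clip is two forks 12 mm thick, 42 mm either side of this point along x, 72 mm free between. Each fork: seat 12 mm below this point, fixed prong on the +y side (inner face 13.5 mm off, rising 18 mm above this point, then flaring out for 18 mm), jaw arm on the -y side. The caps stay outside the forks, 15 mm clear. Push it straight down.
- clip3 (a point): Centre of a stick sitting home in this clip, 68 mm above the table; axes as the carrier's. The clip is two forks 12 mm thick, 42 mm either side of this point along x, 72 mm free between. Each fork: seat 12 mm below this point, fixed prong on the +y side (inner face 13.5 mm off, rising 18 mm above this point, then flaring out for 18 mm), jaw arm on the -y side. The caps stay outside the forks, 15 mm clear. Push it straight down.
- clip4 (a point): Centre of a stick sitting home in this clip, 68 mm above the table; axes as the carrier's. The clip is two forks 12 mm thick, 42 mm either side of this point along x, 72 mm free between. Each fork: seat 12 mm below this point, fixed prong on the +y side (inner face 13.5 mm off, rising 18 mm above this point, then flaring out for 18 mm), jaw arm on the -y side. The caps stay outside the forks, 15 mm clear. Push it straight down.
- clip5 (a point): Centre of a stick sitting home in this clip, 68 mm above the table; axes as the carrier's. The clip is two forks 12 mm thick, 42 mm either side of this point along x, 72 mm free between. Each fork: seat 12 mm below this point, fixed prong on the +y side (inner face 13.5 mm off, rising 18 mm above this point, then flaring out for 18 mm), jaw arm on the -y side. The caps stay outside the forks, 15 mm clear. Push it straight down.
- jaw1 (a joint): Sprung jaw of clip1: two grey arms with slippery white noses on one hinge bar along x, 18 mm to the -y side of and 38 mm below the seated stick's axis. 0 = shut (empty, or over a seated stick); grows as it is pushed open, about 0.1 rad while a stick passes, which takes about 10 N; then it snaps back over the stick.
- jaw2 (a joint): Sprung jaw of clip2: two grey arms with slippery white noses on one hinge bar along x, 18 mm to the -y side of and 38 mm below the seated stick's axis. 0 = shut (empty, or over a seated stick); grows as it is pushed open, about 0.1 rad while a stick passes, which takes about 10 N; then it snaps back over the stick.
- jaw3 (a joint): Sprung jaw of clip3: two grey arms with slippery white noses on one hinge bar along x, 18 mm to the -y side of and 38 mm below the seated stick's axis. 0 = shut (empty, or over a seated stick); grows as it is pushed open, about 0.1 rad while a stick passes, which takes about 10 N; then it snaps back over the stick.
- jaw4 (a joint): Sprung jaw of clip4: two grey arms with slippery white noses on one hinge bar along x, 18 mm to the -y side of and 38 mm below the seated stick's axis. 0 = shut (empty, or over a seated stick); grows as it is pushed open, about 0.1 rad while a stick passes, which takes about 10 N; then it snaps back over the stick.
- jaw5 (a joint): Sprung jaw of clip5: two grey arms with slippery white noses on one hinge bar along x, 18 mm to the -y side of and 38 mm below the seated stick's axis. 0 = shut (empty, or over a seated stick); grows as it is pushed open, about 0.1 rad while a stick passes, which takes about 10 N; then it snaps back over the stick.
- handle (a point): Middle of the carrier's handle grip: a black round bar 22 mm in diameter and 110 mm long, lying along the carrier's y axis on top of the 22 mm square sliding aluminium stem. Axes as the carrier's. Pushed in it is 184 mm above the table and its axis is 34 mm above the rim of the black outer tube (32 mm square).
- mast (a joint): How far the handle's stem is drawn straight up out of its tube, m: 0 pushed in, locks at 0.090, hard stop at 0.0915. It starts between 0 and 0.025, slides with about 6 N and stays where it is left.
- catch (a joint): The lock button, a 10 mm steel pin in the stem, sprung outward to the carrier's +x side: about 0 while it is hidden inside the tube, jumps to about 0.010 m when it clicks out through the hole in the tube (15 to 30 mm below the rim).
- button (a point): Tip of that lock button.
- book: A picture book lying flat, 160 x 200 x 20 mm; origin under its centre. Leave it alone.
- mug: A white mug, 76 mm across, 85 mm tall; origin under its centre. Leave it alone.
- toycar: A wooden toy car, about 80 x 140 x 75 mm; origin under its centre. Leave it alone.
Not all that is in view belongs to the job. Leave any orange or yellow look-alike of the part that bears stick2_mid alone.

How it is judged:
On the way, in this order (a step that is already met when the one before it is completed fails the run):
1. every stick present sits home in a clip of its own, the jaw shut over it (((x of stick1_mid in the frame of clip1 between -0.02 and 0.02 m and z of stick1_mid in the frame of clip1 between -0.005 and 0.004 m and y of stick1_mid in the frame of clip1 between -0.006 and 0.006 m and angle between the x axis of stick1_mid and the x axis of clip1, either way round below 0.07 rad and value of joint jaw1 below 0.06 rad) or (x of stick1_mid in the frame of clip2 between -0.02 and 0.02 m and z of stick1_mid in the frame of clip2 between -0.005 and 0.004 m and y of stick1_mid in the frame of clip2 between -0.006 and 0.006 m and angle between the x axis of stick1_mid and the x axis of clip2, either way round below 0.07 rad and value of joint jaw2 below 0.06 rad) or (x of stick1_mid in the frame of clip3 between -0.02 and 0.02 m and z of stick1_mid in the frame of clip3 between -0.005 and 0.004 m and y of stick1_mid in the frame of clip3 between -0.006 and 0.006 m and angle between the x axis of stick1_mid and the x axis of clip3, either way round below 0.07 rad and value of joint jaw3 below 0.06 rad) or (x of stick1_mid in the frame of clip4 between -0.02 and 0.02 m and z of stick1_mid in the frame of clip4 between -0.005 and 0.004 m and y of stick1_mid in the frame of clip4 between -0.006 and 0.006 m and angle between the x axis of stick1_mid and the x axis of clip4, either way round below 0.07 rad and value of joint jaw4 below 0.06 rad) or (x of stick1_mid in the frame of clip5 between -0.02 and 0.02 m and z of stick1_mid in the frame of clip5 between -0.005 and 0.004 m and y of stick1_mid in the frame of clip5 between -0.006 and 0.006 m and angle between the x axis of stick1_mid and the x axis of clip5, either way round below 0.07 rad and value of joint jaw5 below 0.06 rad)) and ((x of stick2_mid in the frame of clip1 between -0.02 and 0.02 m and z of stick2_mid in the frame of clip1 between -0.005 and 0.004 m and y of stick2_mid in the frame of clip1 between -0.006 and 0.006 m and angle between the x axis of stick2_mid and the x axis of clip1, either way round below 0.07 rad and value of joint jaw1 below 0.06 rad) or (x of stick2_mid in the frame of clip2 between -0.02 and 0.02 m and z of stick2_mid in the frame of clip2 between -0.005 and 0.004 m and y of stick2_mid in the frame of clip2 between -0.006 and 0.006 m and angle between the x axis of stick2_mid and the x axis of clip2, either way round below 0.07 rad and value of joint jaw2 below 0.06 rad) or (x of stick2_mid in the frame of clip3 between -0.02 and 0.02 m and z of stick2_mid in the frame of clip3 between -0.005 and 0.004 m and y of stick2_mid in the frame of clip3 between -0.006 and 0.006 m and angle between the x axis of stick2_mid and the x axis of clip3, either way round below 0.07 rad and value of joint jaw3 below 0.06 rad) or (x of stick2_mid in the frame of clip4 between -0.02 and 0.02 m and z of stick2_mid in the frame of clip4 between -0.005 and 0.004 m and y of stick2_mid in the frame of clip4 between -0.006 and 0.006 m and angle between the x axis of stick2_mid and the x axis of clip4, either way round below 0.07 rad and value of joint jaw4 below 0.06 rad) or (x of stick2_mid in the frame of clip5 between -0.02 and 0.02 m and z of stick2_mid in the frame of clip5 between -0.005 and 0.004 m and y of stick2_mid in the frame of clip5 between -0.006 and 0.006 m and angle between the x axis of stick2_mid and the x axis of clip5, either way round below 0.07 rad and value of joint jaw5 below 0.06 rad)) and ((x of stick3_mid in the frame of clip1 between -0.02 and 0.02 m and z of stick3_mid in the frame of clip1 between -0.005 and 0.004 m and y of stick3_mid in the frame of clip1 between -0.006 and 0.006 m and angle between the x axis of stick3_mid and the x axis of clip1, either way round below 0.07 rad and value of joint jaw1 below 0.06 rad) or (x of stick3_mid in the frame of clip2 between -0.02 and 0.02 m and z of stick3_mid in the frame of clip2 between -0.005 and 0.004 m and y of stick3_mid in the frame of clip2 between -0.006 and 0.006 m and angle between the x axis of stick3_mid and the x axis of clip2, either way round below 0.07 rad and value of joint jaw2 below 0.06 rad) or (x of stick3_mid in the frame of clip3 between -0.02 and 0.02 m and z of stick3_mid in the frame of clip3 between -0.005 and 0.004 m and y of stick3_mid in the frame of clip3 between -0.006 and 0.006 m and angle between the x axis of stick3_mid and the x axis of clip3, either way round below 0.07 rad and value of joint jaw3 below 0.06 rad) or (x of stick3_mid in the frame of clip4 between -0.02 and 0.02 m and z of stick3_mid in the frame of clip4 between -0.005 and 0.004 m and y of stick3_mid in the frame of clip4 between -0.006 and 0.006 m and angle between the x axis of stick3_mid and the x axis of clip4, either way round below 0.07 rad and value of joint jaw4 below 0.06 rad) or (x of stick3_mid in the frame of clip5 between -0.02 and 0.02 m and z of stick3_mid in the frame of clip5 between -0.005 and 0.004 m and y of stick3_mid in the frame of clip5 between -0.006 and 0.006 m and angle between the x axis of stick3_mid and the x axis of clip5, either way round below 0.07 rad and value of joint jaw5 below 0.06 rad)) and ((x of stick4_mid in the frame of clip1 between -0.02 and 0.02 m and z of stick4_mid in the frame of clip1 between -0.005 and 0.004 m and y of stick4_mid in the frame of clip1 between -0.006 and 0.006 m and angle between the x axis of stick4_mid and the x axis of clip1, either way round below 0.07 rad and value of joint jaw1 below 0.06 rad) or (x of stick4_mid in the frame of clip2 between -0.02 and 0.02 m and z of stick4_mid in the frame of clip2 between -0.005 and 0.004 m and y of stick4_mid in the frame of clip2 between -0.006 and 0.006 m and angle between the x axis of stick4_mid and the x axis of clip2, either way round below 0.07 rad and value of joint jaw2 below 0.06 rad) or (x of stick4_mid in the frame of clip3 between -0.02 and 0.02 m and z of stick4_mid in the frame of clip3 between -0.005 and 0.004 m and y of stick4_mid in the frame of clip3 between -0.006 and 0.006 m and angle between the x axis of stick4_mid and the x axis of clip3, either way round below 0.07 rad and value of joint jaw3 below 0.06 rad) or (x of stick4_mid in the frame of clip4 between -0.02 and 0.02 m and z of stick4_mid in the frame of clip4 between -0.005 and 0.004 m and y of stick4_mid in the frame of clip4 between -0.006 and 0.006 m and angle between the x axis of stick4_mid and the x axis of clip4, either way round below 0.07 rad and value of joint jaw4 below 0.06 rad) or (x of stick4_mid in the frame of clip5 between -0.02 and 0.02 m and z of stick4_mid in the frame of clip5 between -0.005 and 0.004 m and y of stick4_mid in the frame of clip5 between -0.006 and 0.006 m and angle between the x axis of stick4_mid and the x axis of clip5, either way round below 0.07 rad and value of joint jaw5 below 0.06 rad)) and ((x of stick5_mid in the frame of clip1 between -0.02 and 0.02 m and z of stick5_mid in the frame of clip1 between -0.005 and 0.004 m and y of stick5_mid in the frame of clip1 between -0.006 and 0.006 m and angle between the x axis of stick5_mid and the x axis of clip1, either way round below 0.07 rad and value of joint jaw1 below 0.06 rad) or (x of stick5_mid in the frame of clip2 between -0.02 and 0.02 m and z of stick5_mid in the frame of clip2 between -0.005 and 0.004 m and y of stick5_mid in the frame of clip2 between -0.006 and 0.006 m and angle between the x axis of stick5_mid and the x axis of clip2, either way round below 0.07 rad and value of joint jaw2 below 0.06 rad) or (x of stick5_mid in the frame of clip3 between -0.02 and 0.02 m and z of stick5_mid in the frame of clip3 between -0.005 and 0.004 m and y of stick5_mid in the frame of clip3 between -0.006 and 0.006 m and angle between the x axis of stick5_mid and the x axis of clip3, either way round below 0.07 rad and value of joint jaw3 below 0.06 rad) or (x of stick5_mid in the frame of clip4 between -0.02 and 0.02 m and z of stick5_mid in the frame of clip4 between -0.005 and 0.004 m and y of stick5_mid in the frame of clip4 between -0.006 and 0.006 m and angle between the x axis of stick5_mid and the x axis of clip4, either way round below 0.07 rad and value of joint jaw4 below 0.06 rad) or (x of stick5_mid in the frame of clip5 between -0.02 and 0.02 m and z of stick5_mid in the frame of clip5 between -0.005 and 0.004 m and y of stick5_mid in the frame of clip5 between -0.006 and 0.006 m and angle between the x axis of stick5_mid and the x axis of clip5, either way round below 0.07 rad and value of joint jaw5 below 0.06 rad))), for 0.2 s.
2. then the handle is drawn up and its lock button has clicked out (value of joint mast above 0.086 m and value of joint catch above 0.007 m), for 0.2 s.
At the end, for the whole second after the job is handed in: Every stick present sits at rest in a clip (centre within 20 mm along it, 6 mm across, +4/-5 mm in height of home; parallel within 0.07 rad; jaw below 0.06 rad), and the handle is drawn out over 86 mm with the lock button out over 7 mm (all of step 1 and all of step 2 and linear speed of each of stick1, stick2, stick3, stick4, stick5 below 0.02 m/s); the robot touches nothing.
It fails at once if the book is moved more than 30 mm (distance of book from where it was at the start of the episode above 0.03 m).
It fails at once if the mug is moved more than 30 mm (distance of mug from where it was at the start of the episode above 0.03 m).
It fails at once if the toy car is moved more than 30 mm (distance of toycar from where it was at the start of the episode above 0.03 m).
Of stick1, stick2, stick3, stick4, stick5 only 4 to 5 are there at a start; the rules pass over those that are not, and their reading is None.
At some moment in a run one of stick1, stick2, stick3, stick4, stick5 may be knocked a few centimetres aside while the robot is not near it.
Once in a run the grip may slacken for a moment while it holds something.
It also fails if it takes over 210 s, if anything falls off the work surface, if the arm or the gripper's body presses on something with over 40 N, if the wrist force passes 120 N, or if a joint passes its speed limit or range.

ROBOT

A 7-joint arm with a two-finger parallel gripper is mounted at the origin on the work surface. World frame = base frame: x ahead of the robot, y to its left, z up, the work surface at z = 0. Lengths are in m, angles in rad, forces in N, time in s.
With the tool pointing down it reaches from about 0.4 to 0.85 m from the base axis. Payload 4.5 kg.
Tool frame: the origin (TCP) lies at the centre of the arm's flange, where the gripper is bolted on; the fingertips stand 166 mm ahead of it and the grasp point (between the pads) lies 147 mm ahead of it (r.grip_depth is the distance from the TCP to the grasp point, in m); z points along the fingers, y is the line along which they close (so a half turn about z gives the same grasp; the last joint's range is limited). The gripper opens to 88 mm and grips with 3 to 60 N. Pads are 18 mm wide; open, the fingers measure 123 mm over their backs; the gripper's body (75 mm by 187 mm) begins 45 mm behind the grasp point.
Start: joints at [-1.205, 0.689, -0.195, 1.565, 0.157, 0.902, -0.215], TCP at [0.204, 0.591, 0.405] pointing down, gripper open.
Joint ranges: [-3.01, 3.01], [-0.46, 2.08], [-1.47, 1.51], [0.13, 2.56], [-1, 4.14], [0.04, 2.09], [-2.66, 2.66]. Speed limits (rad/s): [2.57, 2.57, 3.14, 3.14, 3.14, 3.14, 3.14].

INTERFACE

Orientations are given as a unit quaternion [x, y, z, w].
In Python, from plant import status, cams, r, finder gives the robot as it stands.
- The arm moves only by the tool play_rows, never from a script. Its argument "rows" is a list of rows, each a list of 7 numbers: the opening in per cent of the stroke, from 0 (shut) to 100 (fully open), then the shift along the tool's x, y, z in m, then the turn, a rotation vector about the tool's x, y, z in degrees. A call has 1 to 8 rows; each row shifts and turns the commanded pose from where the row before left it, along the tool's axes as they then stand; what a row does not reach is not made up. A row lasts 1/8 s, in which the tool goes at most 62.5 mm and 10.7 degrees, less where a joint would pass 70% of its speed; a pose out of reach is approached as far as the arm can. A call with a gripper value outside its range is refused whole. The fingers move at their own pace and stop on an object; "grip_force" is the grip in N (left out, the last holds). Time passes only in rows, so rows that do not move let the fingers close. It gives the time, the measured TCP pose, the force, the opening and the grip force at its end, in the units of the state.
- status.get_state(): the state, without advancing time (a new reading comes with each control period).
- cams.snapshot(name): name is "scene" or "top" or "wrist"; returns the picture (480x640x3 uint8, red, green, blue); there is no depth.
- cams.camera_params(name): a dict with "vfov" (degrees; the focal length in pixels is half the picture's height over the tangent of half this angle, whatever the lens; pixels are square), "cx", "cy" (the principal point, pixels), "distortion" ([k1, k2, p1, p2, k3] as OpenCV has them; the pictures are not rectified), "R" (3x3) and "t" (3): a world point X has camera coordinates R X + t; the wrist camera has in their place "tool_from_camera" (4x4, takes a point from camera to tool coordinates, whose origin is the TCP and whose axes are the flange's). Camera axes: x right, y down, z forward; pixel columns grow to the right and rows downward; lengths in m; the calibration is good to about 2 mm. A picture is of the moment at which its call begins: read the wrist's pose just before it. camera_params takes no time and is no camera call.
- r.finish_job(): hands the job in; it is judged then, once.
Trained networks look in the newest picture that a camera, given by its name, has taken for a name from the list of things; names that differ only in an ending like _2 or _b are one class to them, and where a whole thing is asked for, a point or a joint stands for the part that bears it (a point fixed in the world has none). Each returns a list of dicts, best first, with "score" (0 to 1); they miss things now and then, are a little off and sometimes report something else, mostly with a low value. They report only what shows in the picture. A call takes as long as a camera call. They do not tell look-alikes from the thing itself.
- finder.spot_in(camera, label): "at" ([x, y, z] in m, in the coordinates of the camera as it stood for that picture, good to about 4 mm: the middle of the surface that is visible of it).
- finder.regions_of(camera, label): "mask" (480x640 bool, what is visible of it).
The state is a dict: "clock": time; "q": joint angles; "qd": joint speeds; "joint_torque": joint torques, N m; "tool_pos": TCP position; "eef_rot": TCP orientation; "contact_force": force on the tool from outside, world axes, zero at the start; "moment": the same for the moment, N m; "opening": opening from 0.0 (shut) to 1.0 (fully open); "finger_force": force on a finger pad.
Only numpy, scipy, OpenCV 4.12 (cv2) and the standard library are available. Lean on these libraries where they do the work, as an engineer would, in place of code of your own. Each camera call takes 0.05 s, during which the arm holds its last target. There are 200 camera calls.

## Working session

There is one attempt and no reset: what is moved stays moved. The work goes in short steps, Python scripts to look and compute and a tool call to move; the robot and the scene stay as the last step left them, time stands still between calls to the robot, and variables do not carry over. Pictures are saved under pics/ and viewed, at most 18 in all, crops included, and the job is handed in when it is done.

Besides the shell and the picture viewer there is one more tool, called after "Request:" by a JSON object that holds its "api" and its "payload", one argument or row to a line. play_rows: Moves the arm, as the interface text tells. Its arguments: {"type":"object","properties":{"rows":{"type":"array","items":{"type":"array","items":{"type":"number"}}},"grip_force":{"type":"number"}},"required":["rows"]}

```bash
ls; mkdir -p pics; python3 - <<'E'
from plant import status,cams,r,finder
import cv2,numpy as np
s=status.get_state();print({k:np.round(v,3) for k,v in s.items()})
a=cams.snapshot("scene");b=cams.snapshot("top")
cv2.imwrite("pics/scene.png",a[:,:,::-1]);cv2.imwrite("pics/top.png",b[:,:,::-1])
for n in("scene","top","wrist"):print(n,cams.camera_params(n))
for n in("scene","top"):
  p=cams.camera_params(n);R=np.array(p["R"]);t=np.array(p["t"])
  for l in("stick1_mid","rack","handle","clip1","book","mug","toycar"):
    for d in finder.spot_in(n,l):print(n,l,round(d["score"],2),np.round(R.T@(np.array(d["at"])-t),3))
E
```

```text
pics
{'clock': np.float64(0.0), 'q': array([-1.205,  0.69 , -0.195,  1.566,  0.157,  0.903, -0.215]), 'qd': array([ 0.001,  0.   , -0.001, -0.   ,  0.001,  0.   ,  0.001]), 'joint_torque': array([ 1.0000e-03, -5.2757e+01, -1.2670e+00, -1.5343e+01, -5.3000e-02,
        7.0000e-03,  0.0000e+00]), 'tool_pos': array([0.203, 0.591, 0.404]), 'eef_rot': array([ 0.165,  0.986, -0.001, -0.   ]), 'contact_force': array([-0.676,  0.104,  0.65 ]), 'moment': array([-0.002,  0.036, -0.03 ]), 'finger_force': np.float64(0.0), 'opening': np.float64(1.0)}
scene {'vfov': 52.72202118452479, 'cx': 322.6708049611773, 'cy': 241.7142102364611, 'distortion': array([-0.08322459,  0.        ,  0.        ,  0.        ,  0.        ]), 'R': array([[-0.57757252,  0.81633782, -0.00159313],
       [ 0.60883523,  0.42945932, -0.66699652],
       [-0.5438103 , -0.38620882, -0.74505913]]), 't': array([ 0.33497906, -0.27318728,  1.97621742])}
top {'vfov': 55.7305872633513, 'cx': 321.26369317774316, 'cy': 238.94866520127053, 'distortion': array([-0.08712255,  0.        ,  0.        ,  0.        ,  0.        ]), 'R': arra
[... 645 characters left out ...]
  [ 0.00000000e+00,  0.00000000e+00,  0.00000000e+00,
         1.00000000e+00]])}
scene stick1_mid 0.55 [0.628 0.168 0.026]
scene rack 0.95 [ 0.546 -0.128  0.021]
scene handle 0.71 [ 0.613 -0.133  0.212]
scene clip1 0.79 [ 0.549 -0.13   0.024]
scene clip1 0.68 [ 0.446 -0.052  0.055]
scene book 0.93 [ 0.396 -0.549  0.023]
scene mug 0.8 [0.532 0.542 0.054]
scene toycar 0.88 [ 0.623 -0.461  0.047]
top stick1_mid 0.16 [ 0.605 -0.47   0.045]
top rack 0.84 [ 0.505 -0.157  0.02 ]
top handle 0.79 [ 0.603 -0.136  0.212]
top clip1 0.56 [ 0.511 -0.154  0.02 ]
top book 0.97 [ 0.388 -0.548  0.025]
top book 0.25 [ 0.603 -0.136  0.211]
top mug 0.94 [0.517 0.549 0.048]
top toycar 0.61 [ 0.604 -0.472  0.042]
```

View pics/scene.png

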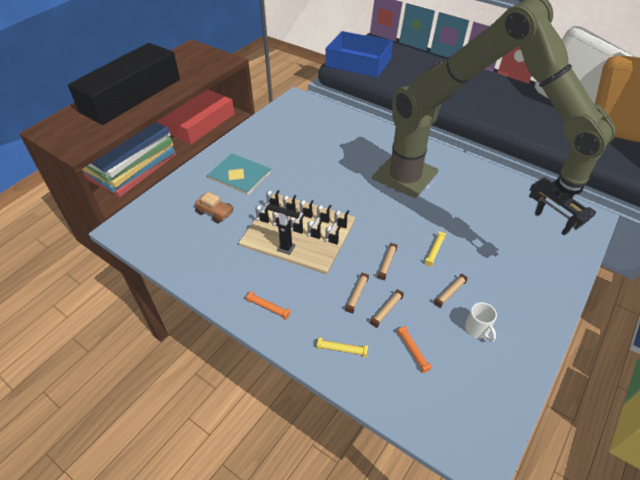

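View pics/top.png

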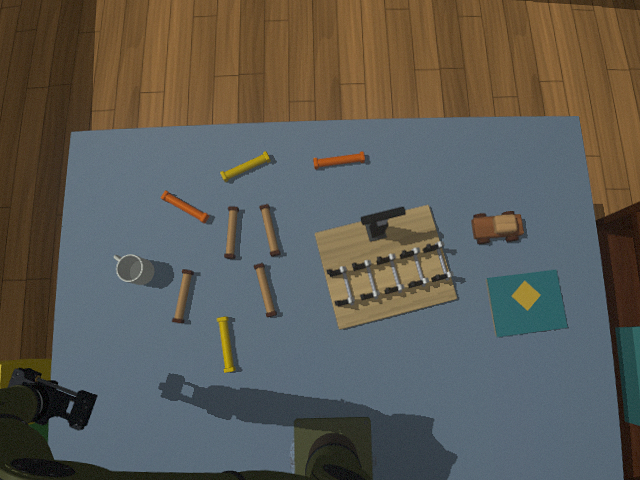

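The scene holds four wooden sticks, at about (233,232), (271,230), (265,290) and (183,296) in the top view. Two yellow and two orange look-alikes are there too. The carrier is at about (386,267), with its handle at (383,217).

```bash
cat > h.py <<'E'
from plant import status,cams,r,finder
import cv2,numpy as np
from scipy.spatial.transform import Rotation as Rn
def K(p):
    f=240/np.tan(np.radians(p["vfov"]/2)); return np.array([[f,0,p["cx"]],[0,f,p["cy"]],[0,0,1]])
def ext(n,s=None):
    p=cams.camera_params(n)
    if n!="wrist": return p,np.array(p["R"]),np.array(p["t"])
    s=s or status.get_state()
    T=np.eye(4);T[:3,:3]=Rn.from_quat(s["eef_rot"]).as_matrix();T[:3,3]=s["tool_pos"]
    C=np.linalg.inv(T@p["tool_from_camera"]); return p,C[:3,:3],C[:3,3]
def back(e,px,z):
    p,R,t=e
    u=cv2.undistortPoints(np.array(px,float).reshape(-1,1,2),K(p),p["distortion"]).reshape(-1,2)
    d=np.c_[u,np.ones(len(u))]@R; c=-R.T@t
    return c+d*((z-c[2])/d[:,2])[:,None]
def proj(e,X):
    p,R,t=e
    return cv2.projectPoints(np.array(X,float).reshape(-1,3),cv2.Rodrigues(R)[0],t,K(p),p["distortion"])[0].reshape(-1,2)
def snap(n,name=None):
    s=status.get_state(); a=cams.snapshot(n)
    if name: cv2.imwrite(f"pics/{name}.png",a[:,:,::-1])
    return a,ext(n,s)
def go(pos,yaw,tilt=None):
    """tool-down target: pos = TCP target, yaw = world heading of tool x. Prints rows (tool frame)"""
    s=status.get_state();R=Rn.from_quat(s["eef_rot"])
    x=np.array([np.cos(yaw),np.sin(yaw),0]);z=np.array([0,0,-1.]);y=np.cross(z,x)
    T=Rn.from_matrix(np.c_[x,y,z]); rv=np.degrees((R.inv()*T).as_rotvec())
    print("tool shift mm",np.round(1000*R.inv().apply(np.array(pos)-s["tool_pos"]),1),"turn deg",np.round(rv,2),"| shift in final tool axes",np.round(1000*T.inv().apply(np.array(pos)-s["tool_pos"]),1))
def sticks(a,e,zs=.014):
    hsv=cv2.cvtColor(a,cv2.COLOR_RGB2HSV)
    m=((hsv[...,0]<22)&(hsv[...,1]>50)&(hsv[...,1]<190)).astype(np.uint8)
    m=cv2.morphologyEx(m,cv2.MORPH_CLOSE,np.ones((3,3)))
    n,l,st,c=cv2.connectedComponentsWithStats(m); out=[]
    for i in range(1,n):
        if st[i,4]<300: continue
        v,u=np.nonzero(l==i); w=back(e,np.c_[u,v],zs)[:,:2]
        (cx,cy),(W,H),ang=cv2.minAreaRect((w*1000).astype(np.float32))
        L,S=max(W,H),min(W,H); 
        if not(110<L<190 and 18<S<50): continue
        th=np.radians(ang if W>H else ang+90)
        # unbiased axis by PCA
        q=w-w.mean(0);th=np.linalg.svd(q,full_matrices=False)[2][0];th=np.arctan2(th[1],th[0])%np.pi
        out.append((np.round([cx/1000,cy/1000],4),round(float(th),3),round(L),round(S),np.round(c[i]),a[l==i].mean(0).round()))
    return out
E
python3 - <<'E'
from h import *
a,e=snap("top")
for o in sticks(a,e):print(*o)
B=[(315,233),(430,207),(457,300),(340,328)]
w=back(e,B,.02);print(w.round(3),np.linalg.norm(w-np.roll(w,1,0),axis=1),w.mean(0))
E
```

```text
[0.6237 0.165 ] 0.216 152 26 [269. 230.] [117.  93.  66.]
[0.6189 0.273 ] 3.08 150 30 [231. 232.] [113.  90.  64.]
[0.452  0.1789] 0.246 150 27 [265. 290.] [117.  93.  65.]
[0.44   0.4119] 2.973 148 32 [182. 296.] [111.  88.  62.]
[[ 0.608  0.033  0.02 ]
 [ 0.675 -0.299  0.02 ]
 [ 0.407 -0.355  0.02 ]
 [ 0.341 -0.029  0.02 ]] [0.27404421 0.33849424 0.27328707 0.3326283 ] [ 0.50792461 -0.16229917  0.02      ]
```

```bash
python3 - <<'E'
from h import *
go([.45,-.16,.47],np.pi+.217)
E
```

```text
tool shift mm [-477.6 -629.7  -65.3] turn deg [  0.     0.   -31.44] | shift in final tool axes [ -79.  -786.4  -65.2]
```

Request:
{"api": "play_rows", "payload": {
  "rows": [
    [100,0,0,-0.022,0,0,-10.48],
    [100,0,0,-0.022,0,0,-10.48],
    [100,0,0,-0.021,0,0,-10.48],
    [100,-0.006,-0.056,0,0,0,0],
    [100,-0.006,-0.056,0,0,0,0],
    [100,-0.006,-0.056,0,0,0,0],
    [100,-0.006,-0.056,0,0,0,0],
    [100,-0.006,-0.056,0,0,0,0]
  ]
}}

```text
clock: 1.85
tool_pos: [0.2936, 0.3222, 0.4699]
eef_rot: [-0.108, 0.994, 0.0, 0.0]
contact_force: [0.7, -0.0, -0.0]
opening: 0.998
finger_force: 0.0
```

Request:
{"api": "play_rows", "payload": {
  "rows": [
    [100,-0.006,-0.056,0,0,0,0],
    [100,-0.006,-0.056,0,0,0,0],
    [100,-0.006,-0.056,0,0,0,0],
    [100,-0.006,-0.056,0,0,0,0],
    [100,-0.006,-0.056,0,0,0,0],
    [100,-0.006,-0.056,0,0,0,0],
    [100,-0.006,-0.056,0,0,0,0],
    [100,-0.006,-0.056,0,0,0,0]
  ]
}}

```text
clock: 2.85
tool_pos: [0.4368, -0.105, 0.47]
eef_rot: [-0.108, 0.994, -0.0, 0.001]
contact_force: [0.3, 0.1, 0.1]
opening: 1.001
finger_force: 0.0
```

Request:
{"api": "play_rows", "payload": {
  "rows": [
    [100,0,-0.055,0,0,0,0],
    [100,0,0,0,0,0,0],
    [100,0,0,0,0,0,0]
  ]
}}

```text
clock: 3.22
tool_pos: [0.4481, -0.1564, 0.4696]
eef_rot: [-0.108, 0.994, 0.0, -0.0]
contact_force: [0.4, -0.3, -0.3]
opening: 0.999
finger_force: 0.0
```

```bash
python3 - <<'E'
from h import *
a,e=snap("wrist","w1"); s=status.get_state();print(s["tool_pos"],s["eef_rot"])
E
```

```text
[ 0.44815281 -0.15565045  0.46973766] [-1.09218301e-01  9.94017684e-01  4.54099751e-04 -2.99922498e-05]
```

View pics/w1.png

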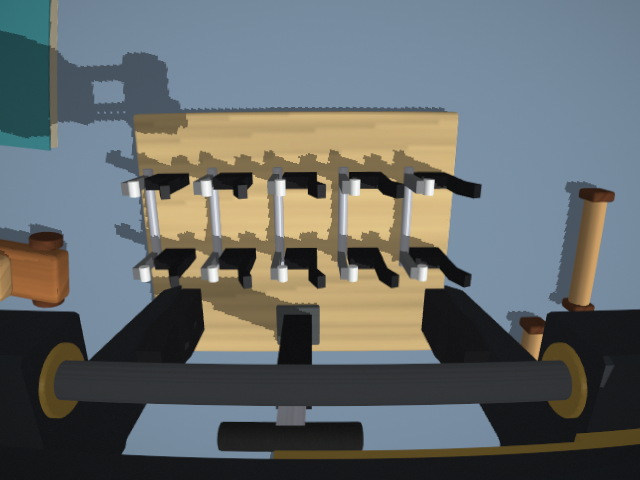

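```bash
cat >> h.py <<'E'
def linefit(m,pts_seq,axis):
    pass
E
sed -i '/^def linefit/,$d' h.py
python3 - <<'E'
from h import *
from scipy.optimize import least_squares
a=cv2.imread("pics/w1.png")[:,:,::-1].copy(); e=ext("wrist")
hsv=cv2.cvtColor(a,cv2.COLOR_RGB2HSV)
m=(hsv[...,0]<25)&(hsv[...,1]>50)
E=[]  # (edge, pixel)
for c in range(200,440,4): E.append((0,(c,np.nonzero(m[90:140,c])[0].min()+89.5)))     # -x edge
for c in list(range(215,270,4))+list(range(330,415,4)): 
    v=np.nonzero(m[335:358,c])[0]
    if len(v):E.append((1,(c,v.max()+335.5)))  # +x edge
for rr in list(range(140,170,3))+list(range(205,240,3)):
    E.append((2,(np.nonzero(m[rr,430:475])[0].max()+430.5,rr)))  # +y
for rr in list(range(195,240,3)):
    E.append((3,(np.nonzero(m[rr,120:200])[0].min()+119.5,rr)))  # -y
k=np.array([x[0] for x in E]);w=back(e,[x[1] for x in E],.02)[:,:2]
def res(p):
    c,s=np.cos(p[2]),np.sin(p[2]);d=w-p[:2];x=c*d[:,0]+s*d[:,1];y=-s*d[:,0]+c*d[:,1]
    return np.choose(k,[x+.14,x-.14,y-.17,y+.17])
o=least_squares(res,[.508,-.16,.217],loss="soft_l1",f_scale=.002);p=o.x
print(p.round(4),[ (i,(1000*res(p)[k==i].mean()).round(2),(1000*res(p)[k==i].std()).round(2)) for i in range(4)])
def loc(px,z):
    d=back(e,px,z)[:,:2]-p[:2];c,s=np.cos(p[2]),np.sin(p[2]);return np.c_[c*d[:,0]+s*d[:,1],-s*d[:,0]+c*d[:,1]].round(4)
print("prong tips",loc([(477,190),(467,280),(396,191),(391,280),(322,190),(321,281)],.104).tolist())
print("bars",loc([(406,215),(343,215),(278,215),(215,215),(154,215)],.034).tolist())
print("handle",loc([(290,434)],.2).tolist())
v=cv2.resize(a[150:300,110:490],None,fx=2,fy=2,interpolation=cv2.INTER_CUBIC);cv2.imwrite("pics/w1c.png",v[:,:,::-1])
E
```

```text
[ 0.5107 -0.1606  0.2231] [(0, np.float64(0.58), np.float64(0.37)), (1, np.float64(-1.03), np.float64(0.35)), (2, np.float64(-0.81), np.float64(0.34)), (3, np.float64(1.3), np.float64(0.32))]
prong tips [[-0.072, 0.1622], [0.0127, 0.1619], [-0.0711, 0.0906], [0.0119, 0.0903], [-0.0722, 0.0265], [0.0124, 0.0256]]
bars [[-0.033, 0.117], [-0.0333, 0.0502], [-0.0337, -0.0184], [-0.0342, -0.0853], [-0.0348, -0.1513]]
handle [[0.1001, -0.0001]]
```

View pics/w1c.png

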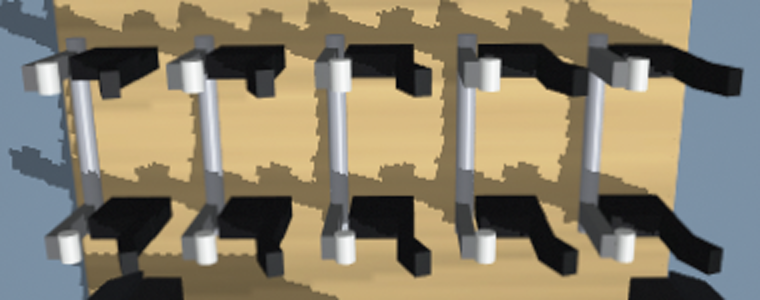

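```bash
cat >> h.py <<'E'
RK=(.5107,-.1606,.2231)
def clip(k,z,dx=0.,dy=0.):
    c,s=np.cos(RK[2]),np.sin(RK[2]);x=-.03+dx;y=.068*(k-3)+dy
    return [RK[0]+c*x-s*y,RK[1]+s*x+c*y,z]
E
python3 - <<'E'
from h import *
for o in sticks(*snap("top")):print(*o)
go([.452,.179,.17],np.pi+.246)
E
```

```text
[0.6236 0.1642] 0.221 152 26 [269. 230.] [125.  99.  70.]
[0.6202 0.2743] 3.074 148 30 [231. 232.] [121.  96.  69.]
[0.4526 0.1784] 0.244 150 26 [265. 290.] [125.  99.  70.]
[0.4399 0.4116] 2.975 148 32 [182. 296.] [118.  94.  66.]
tool shift mm [-76.5 325.3 300.1] turn deg [ 0.04  0.01 -1.51] | shift in final tool axes [-85.1 323.4 299.8]
```

Request:
{"api": "play_rows", "payload": {
  "rows": [
    [80,-0.0142,0.0539,0,0,0,-1.51],
    [80,-0.0142,0.0539,0,0,0,0],
    [80,-0.0142,0.0539,0.01,0,0,0],
    [80,-0.0142,0.0539,0.03,0,0,0],
    [80,-0.0142,0.0539,0.03,0,0,0],
    [80,-0.0142,0.0539,0.04,0,0,0],
    [80,0,0,0.05,0,0,0],
    [80,0,0,0.05,0,0,0]
  ]
}}

```text
clock: 4.32
tool_pos: [0.4536, 0.1735, 0.2632]
eef_rot: [-0.124, 0.992, 0.001, 0.001]
contact_force: [1.1, 0.1, 0.6]
opening: 0.799
finger_force: 0.0
```

Request:
{"api": "play_rows", "payload": {
  "rows": [
    [80,0,0,0.03,0,0,0],
    [80,0,0,0,0,0,0]
  ]
}}

```text
clock: 4.58
tool_pos: [0.4531, 0.1722, 0.2327]
eef_rot: [-0.123, 0.992, -0.0, -0.002]
contact_force: [-0.9, -0.3, -0.1]
opening: 0.799
finger_force: 0.0
```

```bash
python3 - <<'E'
from h import *
a,e=snap("wrist","w2")
go([.452,.179,.17],np.pi+.246)
E
```

```text
tool shift mm [-0.1  7.1 64. ] turn deg [ 0.01 -0.08 -0.02] | shift in final tool axes [-0.   7.1 64. ]
```

View pics/w2.png

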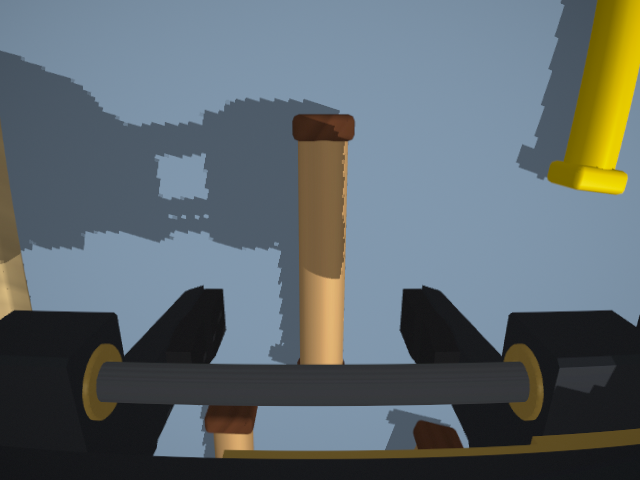

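Request:
{"api": "play_rows", "payload": {
  "rows": [
    [80,0,0.007,0.03,0,0,0],
    [80,0,0,0.034,0,0,0],
    [80,0,0,0,0,0,0],
    [15,0,0,0,0,0,0],
    [15,0,0,0,0,0,0],
    [15,0,0,0,0,0,0],
    [15,0,0,0,0,0,0],
    [15,0,0,0,0,0,0]
  ],
  "grip_force": 50
}}

```text
clock: 5.62
tool_pos: [0.4528, 0.1778, 0.1702]
eef_rot: [-0.121, 0.993, 0.0, 0.0]
contact_force: [0.1, -0.0, 3.8]
opening: 0.262
finger_force: 50.3
```

```bash
python3 - <<'E'
from h import *
go(clip(4,.30),np.pi+RK[2]); print(clip(4,.3))
E
```

```text
tool shift mm [  53.9 -273.8 -129.8] turn deg [0.   0.01 1.15] | shift in final tool axes [  48.4 -274.8 -129.8]
[np.float64(0.466398250599992), np.float64(-0.1009229105929345), 0.3]
```

Request:
{"api": "play_rows", "payload": {
  "rows": [
    [15,0,0,-0.04,0,0,0],
    [15,0,0,-0.05,0,0,1.15],
    [15,0.008,-0.0458,-0.04,0,0,0],
    [15,0.008,-0.0458,0,0,0,0],
    [15,0.008,-0.0458,0,0,0,0],
    [15,0.008,-0.0458,0,0,0,0],
    [15,0.008,-0.0458,0,0,0,0],
    [15,0.008,-0.0458,0,0,0,0]
  ]
}}

```text
clock: 6.62
tool_pos: [0.4665, -0.1022, 0.2999]
eef_rot: [-0.111, 0.994, 0.0, -0.0]
contact_force: [0.5, -0.4, -0.8]
opening: 0.258
finger_force: 50.0
```

Request:
{"api": "play_rows", "payload": {
  "rows": [
    [15,0,0,0,0,0,0]
  ]
}}

```text
clock: 6.75
tool_pos: [0.466, -0.1053, 0.2996]
eef_rot: [-0.107, 0.994, -0.001, -0.001]
contact_force: [-0.5, 0.7, -1.0]
opening: 0.259
finger_force: 50.0
```

```bash
python3 - <<'E'
from h import *
a,e=snap("wrist","w3")
go(clip(4,.30),np.pi+RK[2])
E
```

```text
tool shift mm [-0.5  1.6 -0.3] turn deg [-0.02 -0.05 -0.25] | shift in final tool axes [-0.5  1.6 -0.3]
```

View pics/w3.png

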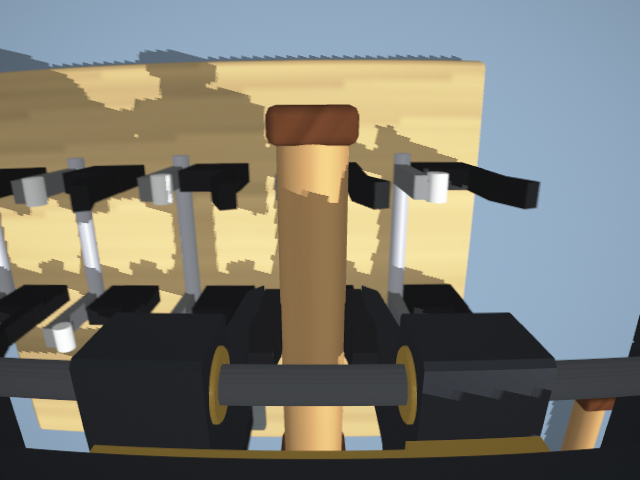

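```bash
python3 - <<'E'
from h import *
e=ext("wrist")
f=lambda k,y,x,z:proj(e,clip(k,z,x,y))[0].round(1)
print(f(5,.0262,-.042,.104),f(4,.0226,-.042,.104),f(3,.0262,-.042,.104), "bars",f(5,-.018,0,.034),f(3,-.018,0,.034),"stick cap",f(4,0,-.075,.145))
E
```

```text
[525.9 191. ] [368.3 190.9] [222.7 191.8] bars [394.8 237. ] [182.1 238.2] stick cap [317.9 112.2]
```

```bash
python3 - <<'E'
from h import *
S=[]
for i in range(4): S.append(status.get_state()); a=cams.snapshot("wrist")
P=np.mean([s["tool_pos"] for s in S],0);Q=Rn.from_quat([s["eef_rot"] for s in S]).mean().as_quat()
print(np.round([s["tool_pos"] for s in S],4).tolist(),np.round([s["eef_rot"] for s in S],4).tolist())
e=ext("wrist",dict(tool_pos=P,eef_rot=Q))
hsv=cv2.cvtColor(a,cv2.COLOR_RGB2HSV)
for rr in (215,237,255):
  g=(hsv[rr,:,1]<45)&(hsv[rr,:,2]>90)
  xs=np.nonzero(g)[0]; print(rr,[ (int(q[0]),int(q[-1])) for q in np.split(xs,np.nonzero(np.diff(xs)>2)[0]+1) if len(q)>4], [proj(e,clip(k,.03,0,-.018))[0].round(1).tolist() for k in (2,3,5)])
E
```

```text
[[0.4663, -0.1026, 0.2997], [0.4665, -0.1009, 0.2998], [0.4667, -0.0999, 0.2999], [0.4668, -0.0994, 0.3]] [[-0.1092, 0.994, -0.0002, -0.0004], [-0.1108, 0.9938, 0.0003, -0.0001], [-0.1119, 0.9937, 0.0005, -0.0], [-0.1125, 0.9937, 0.0005, -0.0]]
215 [(66, 81), (167, 183), (381, 396)] [[81.0, 234.9], [180.7, 234.6], [390.5, 234.2]]
237 [(69, 85), (169, 184), (274, 278), (380, 394)] [[81.0, 234.9], [180.7, 234.6], [390.5, 234.2]]
255 [(72, 88), (171, 186), (379, 393)] [[81.0, 234.9], [180.7, 234.6], [390.5, 234.2]]
```

Request:
{"api": "play_rows", "payload": {
  "rows": [
    [15,0,0,0,0,0,0],
    [15,0,0,0,0,0,0],
    [15,0,0,0,0,0,0]
  ]
}}

```text
clock: 7.38
tool_pos: [0.4668, -0.1004, 0.3]
eef_rot: [-0.112, 0.994, 0.0, 0.0]
contact_force: [1.0, 0.4, -0.7]
opening: 0.256
finger_force: 50.0
```

```bash
cat >> h.py <<'E'
def bars(rows=(210,225,240,255)):
    """rack y error (m, + = rack lies further +y than RK) from the hinge bars seen by the wrist camera"""
    a,e=snap("wrist");hsv=cv2.cvtColor(a,cv2.COLOR_RGB2HSV);c,s=np.cos(RK[2]),np.sin(RK[2]);out=[]
    for rr in rows:
        xs=np.nonzero((hsv[rr,:,1]<45)&(hsv[rr,:,2]>90))[0]
        for q in np.split(xs,np.nonzero(np.diff(xs)>2)[0]+1):
            if 10<len(q)<20:
                d=back(e,[((q[0]+q[-1])/2,rr)],.03)[0,:2]-RK[:2]; y=-s*d[0]+c*d[1]
                k=round((y+.018)/.068); out.append((k+3,round(1000*(y+.018-.068*k),2),rr))
    return out
E
python3 - <<'E'
from h import *
print(bars()); go(clip(4,.30),np.pi+RK[2]); print(status.get_state()["contact_force"])
E
```

```text
[(2, np.float64(-1.81), 210), (3, np.float64(-1.25), 210), (5, np.float64(-0.71), 210), (2, np.float64(-1.75), 225), (3, np.float64(-1.53), 225), (5, np.float64(-0.84), 225), (2, np.float64(-1.73), 240), (3, np.float64(-1.16), 240), (5, np.float64(-0.63), 240), (2, np.float64(-1.75), 255), (3, np.float64(-1.49), 255), (5, np.float64(-0.74), 255)]
tool shift mm [ 0.5 -0.3  0. ] turn deg [ 0.   -0.    0.03] | shift in final tool axes [ 0.5 -0.3  0. ]
[-0.47948813  0.86447168 -0.87448249]
```

Request:
{"api": "play_rows", "payload": {
  "rows": [
    [15,0.0005,-0.0012,0.015,0,0,0],
    [15,0,0,0.015,0,0,0],
    [15,0,0,0.008,0,0,0],
    [15,0,0,0.008,0,0,0],
    [15,0,0,0.006,0,0,0],
    [15,0,0,0,0,0,0]
  ]
}}

```text
clock: 8.18
tool_pos: [0.4666, -0.1011, 0.2478]
eef_rot: [-0.112, 0.994, 0.001, 0.0]
contact_force: [0.4, 3.9, -0.7]
opening: 0.259
finger_force: 50.0
```

Request:
{"api": "play_rows", "payload": {
  "rows": [
    [15,0,0,0.006,0,0,0],
    [15,0,0,0.006,0,0,0],
    [15,0,0,0.006,0,0,0],
    [15,0,0,0.006,0,0,0],
    [15,0,0,0,0,0,0]
  ]
}}

```text
clock: 8.8
tool_pos: [0.4665, -0.1024, 0.2241]
eef_rot: [-0.111, 0.994, -0.001, -0.0]
contact_force: [-2.1, 1.9, 5.1]
opening: 0.259
finger_force: 50.0
```

Request:
{"api": "play_rows", "payload": {
  "rows": [
    [15,0,0,0.001,0,0,0],
    [45,0,0,0,0,0,0],
    [45,0,0,0,0,0,0],
    [45,0,0,-0.02,0,0,0],
    [45,0,0,-0.04,0,0,0],
    [45,0,0,-0.05,0,0,0],
    [45,0,0,0,0,0,0],
    [45,0,0,0,0,0,0]
  ]
}}

```text
clock: 9.8
tool_pos: [0.4663, -0.1026, 0.3324]
eef_rot: [-0.111, 0.994, -0.0, -0.0]
contact_force: [0.3, 0.1, -0.9]
opening: 0.453
finger_force: 0.0
```

```bash
python3 - <<'E'
from h import *
a,e=snap("wrist","w4"); print(bars())
f=lambda x,z:proj(e,clip(4,z,x,0))[0].round(1)
print(f(-.075,.068),f(-.063,.08),status.get_state()["tool_pos"])
for o in sticks(*snap("top")):print(*o)
E
```

```text
[(1, np.float64(-2.01), 210), (2, np.float64(-1.7), 210), (3, np.float64(-1.35), 210), (4, np.float64(-2.33), 210), (5, np.float64(-0.59), 210), (1, np.float64(-1.93), 225), (2, np.float64(-1.81), 225), (3, np.float64(-1.17), 225), (5, np.float64(-0.8), 225), (1, np.float64(-1.92), 240), (2, np.float64(-1.97), 240), (3, np.float64(-1.38), 240), (5, np.float64(-1.0), 240), (1, np.float64(-1.98), 255), (2, np.float64(-2.17), 255), (3, np.float64(-1.61), 255), (4, np.float64(-2.26), 255), (5, np.float64(-1.2), 255)]
[316.3 114.8] [316.5 136.7] [ 0.46612388 -0.10228141  0.33175147]
[0.6237 0.165 ] 0.218 152 26 [269. 230.] [127. 101.  72.]
[0.6192 0.2744] 3.077 150 30 [231. 232.] [123.  98.  70.]
[0.4401 0.4116] 2.974 148 32 [182. 296.] [120.  95.  68.]
```

View pics/w4.png

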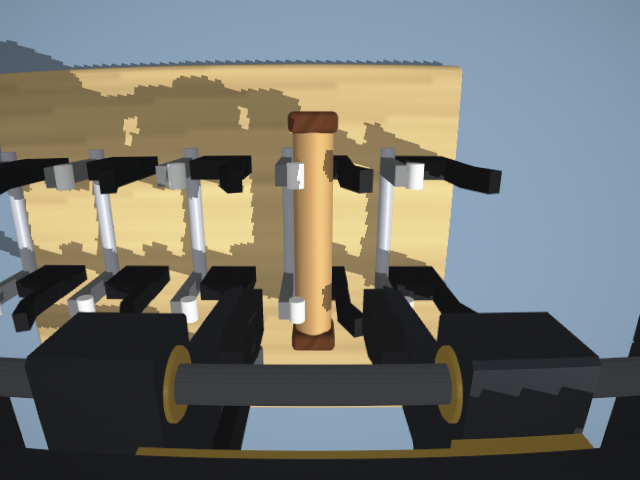

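The stick sits in clip 4, with the jaw noses over it at (296,176) and (296,310). Next is the stick at (0.624, 0.165).

```bash
python3 - <<'E'
from h import *
go([.6237,.165,.17],np.pi+.218)
E
```

```text
tool shift mm [-213.2  225.5  161.3] turn deg [ 0.04 -0.15  0.3 ] | shift in final tool axes [-211.6  226.7  161.7]
```

Request:
{"api": "play_rows", "payload": {
  "rows": [
    [80,0,0.045,0,0,0,0.3],
    [80,-0.043,0.045,0,0,0,0],
    [80,-0.043,0.045,0,0,0,0],
    [80,-0.043,0.045,0.01,0,0,0],
    [80,-0.043,0.046,0.03,0,0,0],
    [80,-0.04,0,0.04,0,0,0],
    [80,0,0,0.02,0,0,0],
    [80,0,0,0,0,0,0]
  ]
}}

```text
clock: 10.95
tool_pos: [0.6191, 0.1574, 0.2335]
eef_rot: [-0.109, 0.994, -0.001, -0.003]
contact_force: [-0.4, 0.9, -0.1]
opening: 0.802
finger_force: 0.0
```

```bash
python3 - <<'E'
from h import *
for o in sticks(*snap("top")):print(*o)
go([.6237,.165,.17],np.pi+.218)
E
```

```text
[0.4399 0.4113] 2.972 148 32 [182. 296.] [122.  97.  69.]
tool shift mm [-5.9  6.4 65.2] turn deg [-0.05 -0.22 -0.01] | shift in final tool axes [-5.6  6.4 65.2]
```

Request:
{"api": "play_rows", "payload": {
  "rows": [
    [80,-0.004,0.005,0.03,0,0,0],
    [80,0,0,0.034,0,0,0],
    [80,0,0,0,0,0,0],
    [15,0,0,0,0,0,0],
    [15,0,0,0,0,0,0],
    [15,0,0,0,0,0,0],
    [15,0,0,0,0,0,0],
    [15,0,0,0,0,0,0]
  ]
}}

```text
clock: 12.0
tool_pos: [0.6237, 0.1641, 0.1724]
eef_rot: [-0.109, 0.994, 0.0, 0.0]
contact_force: [-1.5, 0.9, 2.3]
opening: 0.259
finger_force: 50.4
```

```bash
python3 - <<'E'
from h import *
go(clip(3,.30,0,-.0013),np.pi+RK[2])
E
```

```text
tool shift mm [ 210.5 -294.  -127.6] turn deg [ 0.    0.01 -0.29] | shift in final tool axes [ 212.1 -292.9 -127.6]
```

Request:
{"api": "play_rows", "payload": {
  "rows": [
    [15,0,0,-0.04,0,0,0],
    [15,0.03,0,-0.05,0,0,-0.29],
    [15,0.045,-0.02,-0.0376,0,0,0],
    [15,0.045,-0.035,0,0,0,0],
    [15,0.045,-0.04,0,0,0,0],
    [15,0.047,-0.04,0,0,0,0],
    [15,0,-0.055,0,0,0,0],
    [15,0,-0.055,0,0,0,0]
  ]
}}

```text
clock: 13.0
tool_pos: [0.4709, -0.1229, 0.3]
eef_rot: [-0.112, 0.994, 0.0, 0.0]
contact_force: [1.0, -0.1, -1.0]
opening: 0.258
finger_force: 50.0
```

Request:
{"api": "play_rows", "payload": {
  "rows": [
    [15,0,-0.048,0,0,0,0],
    [15,0,0,0,0,0,0],
    [15,0,0,0,0,0,0],
    [15,0,0,0,0,0,0]
  ]
}}

```text
clock: 13.5
tool_pos: [0.4817, -0.1667, 0.2998]
eef_rot: [-0.113, 0.994, 0.001, -0.0]
contact_force: [-0.5, -0.4, -1.4]
opening: 0.26
finger_force: 50.0
```

```bash
python3 - <<'E'
from h import *
print(bars((210,240)))
go(clip(3,.30,0,-.0013),np.pi+RK[2])
E
```

```text
[(1, np.float64(-1.64), 210), (2, np.float64(-1.18), 210), (4, np.float64(-0.76), 210), (5, np.float64(-0.45), 210), (1, np.float64(-1.87), 240), (2, np.float64(-1.39), 240), (4, np.float64(-0.98), 240), (5, np.float64(-0.58), 240)]
tool shift mm [ 0.4 -1.7 -0.1] turn deg [ 0.05 -0.01  0.17] | shift in final tool axes [ 0.4 -1.7 -0.1]
```

Settled; clip 3 offset is about −1.1 mm.

Request:
{"api": "play_rows", "payload": {
  "rows": [
    [15,0.0005,-0.0015,0.015,0,0,0],
    [15,0,0,0.015,0,0,0],
    [15,0,0,0.008,0,0,0],
    [15,0,0,0.008,0,0,0],
    [15,0,0,0.005,0,0,0],
    [15,0,0,0,0,0,0]
  ]
}}

```text
clock: 14.3
tool_pos: [0.4816, -0.1687, 0.2484]
eef_rot: [-0.112, 0.994, 0.001, 0.0]
contact_force: [-0.9, 3.8, -0.3]
opening: 0.256
finger_force: 50.0
```

Request:
{"api": "play_rows", "payload": {
  "rows": [
    [15,0,0,0.006,0,0,0],
    [15,0,0,0.006,0,0,0],
    [15,0,0,0.006,0,0,0],
    [15,0,0,0.005,0,0,0],
    [15,0,0,0,0,0,0]
  ]
}}

```text
clock: 14.92
tool_pos: [0.4813, -0.1702, 0.2262]
eef_rot: [-0.111, 0.994, -0.0, -0.0]
contact_force: [-2.0, 3.3, 6.7]
opening: 0.26
finger_force: 50.0
```

Request:
{"api": "play_rows", "payload": {
  "rows": [
    [15,0,0,0.001,0,0,0],
    [45,0,0,0,0,0,0],
    [45,0,0,0,0,0,0],
    [45,0,0,-0.02,0,0,0],
    [45,0,0,-0.04,0,0,0],
    [45,0,0,-0.05,0,0,0],
    [45,0,0,0,0,0,0],
    [45,0,0,0,0,0,0]
  ]
}}

```text
clock: 15.92
tool_pos: [0.4813, -0.1707, 0.3344]
eef_rot: [-0.111, 0.994, -0.0, -0.0]
contact_force: [0.5, -0.0, -0.6]
opening: 0.449
finger_force: 0.0
```

```bash
python3 - <<'E'
from h import *
a,e=snap("wrist","w5")
for o in sticks(*snap("top")):print(*o)
go([.6195,.2744,.172],3.076)
E
```

```text
[0.6203 0.2743] 3.075 148 30 [231. 232.] [122.  97.  70.]
[0.4405 0.4127] 2.976 148 32 [182. 296.] [119.  95.  67.]
tool shift mm [-233.6  403.   161.4] turn deg [ 0.02 -0.14 16.51] | shift in final tool axes [-109.   452.8  161.6]
```

View pics/w5.png

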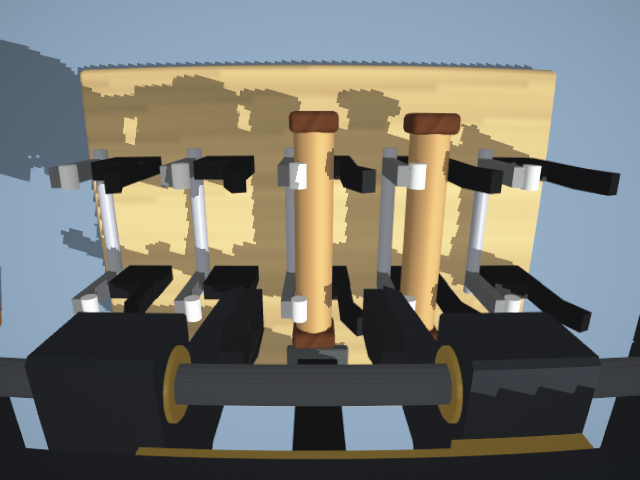

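Both sticks are home, with the noses over them at (298,176) and (417,176). Next is the stick at (0.620, 0.274).

Request:
{"api": "play_rows", "payload": {
  "rows": [
    [45,0,0.055,0,0,0,0],
    [45,0,0.055,0,0,0,0],
    [80,-0.03,0.05,0,0,0,0],
    [80,-0.04,0.05,0,0,0,0],
    [80,-0.04,0.05,0,0,0,0],
    [80,-0.04,0.05,0,0,0,0],
    [80,-0.04,0.05,0,0,0,0],
    [80,-0.044,0.043,0,0,0,0]
  ]
}}

```text
clock: 17.02
tool_pos: [0.6179, 0.2716, 0.3331]
eef_rot: [-0.112, 0.994, -0.001, -0.001]
contact_force: [0.8, -0.7, -0.3]
opening: 0.801
finger_force: 0.0
```

Request:
{"api": "play_rows", "payload": {
  "rows": [
    [80,0,0,0.03,0,0,8.25],
    [80,0,0,0.03,0,0,8.25],
    [80,0,0,0.03,0,0,0],
    [80,0,0,0,0,0,0],
    [80,0,0,0,0,0,0]
  ]
}}

```text
clock: 17.65
tool_pos: [0.6181, 0.2695, 0.245]
eef_rot: [0.032, 0.999, 0.0, 0.0]
contact_force: [-0.6, -0.8, 0.0]
opening: 0.8
finger_force: 0.0
```

```bash
python3 - <<'E'
from h import *
go([.6198,.2744,.172],3.076)
E
```

```text
tool shift mm [-1.4  5.  73. ] turn deg [0.01 0.01 0.05] | shift in final tool axes [-1.4  5.  73. ]
```

Request:
{"api": "play_rows", "payload": {
  "rows": [
    [80,-0.001,0.005,0.035,0,0,0],
    [80,0,0,0.038,0,0,0],
    [80,0,0,0,0,0,0],
    [15,0,0,0,0,0,0],
    [15,0,0,0,0,0,0],
    [15,0,0,0,0,0,0],
    [15,0,0,0,0,0,0],
    [15,0,0,0,0,0,0]
  ]
}}

```text
clock: 18.65
tool_pos: [0.6193, 0.2742, 0.1721]
eef_rot: [0.032, 0.999, 0.0, 0.0]
contact_force: [-1.0, 0.7, 3.0]
opening: 0.264
finger_force: 50.4
```

```bash
python3 - <<'E'
from h import *
go(clip(2,.30,0,-.0014),np.pi+RK[2])
E
```

```text
tool shift mm [  89.2 -516.  -127.9] turn deg [ 0.00e+00  1.00e-02 -1.65e+01] | shift in final tool axes [ 232.1 -469.4 -127.9]
```

Request:
{"api": "play_rows", "payload": {
  "rows": [
    [15,0,0,-0.04,0,0,-8.25],
    [15,0,0,-0.05,0,0,-8.25],
    [15,0.04,-0.03,-0.038,0,0,0],
    [15,0.045,-0.035,0,0,0,0],
    [15,0.045,-0.04,0,0,0,0],
    [15,0.045,-0.04,0,0,0,0],
    [15,0.045,-0.04,0,0,0,0],
    [15,0.012,-0.05,0,0,0,0]
  ]
}}

```text
clock: 19.65
tool_pos: [0.4424, -0.0071, 0.2999]
eef_rot: [-0.113, 0.994, -0.0, -0.002]
contact_force: [3.0, 0.0, -0.8]
opening: 0.26
finger_force: 50.0
```

```bash
python3 - <<'E'
from h import *
go(clip(2,.30,0,-.0014),np.pi+RK[2])
E
```

```text
tool shift mm [-2.000e+00 -2.342e+02 -1.000e-01] turn deg [-0.   -0.19  0.16] | shift in final tool axes [-2.600e+00 -2.342e+02 -1.000e-01]
```

Request:
{"api": "play_rows", "payload": {
  "rows": [
    [15,-0.001,-0.05,0,0,0,0],
    [15,0,-0.05,0,0,0,0],
    [15,0,-0.05,0,0,0,0],
    [15,0,-0.05,0,0,0,0],
    [15,0,-0.033,0,0,0,0],
    [15,0,0,0,0,0,0],
    [15,0,0,0,0,0,0],
    [15,0,0,0,0,0,0]
  ]
}}

```text
clock: 20.65
tool_pos: [0.4977, -0.2314, 0.2997]
eef_rot: [-0.113, 0.994, 0.0, -0.0]
contact_force: [-0.7, 0.1, 0.2]
opening: 0.257
finger_force: 50.0
```

```bash
python3 - <<'E'
from h import *
print(bars((210,240)))
go(clip(2,.30,0,-.0014),np.pi+RK[2])
E
```

```text
[(1, np.float64(-1.46), 210), (3, np.float64(-0.74), 210), (4, np.float64(-0.86), 210), (5, np.float64(-0.02), 210), (1, np.float64(-1.37), 240), (3, np.float64(-0.99), 240), (4, np.float64(-0.68), 240), (5, np.float64(-0.29), 240)]
tool shift mm [ 1.7 -3.  -0.3] turn deg [ 0.04 -0.    0.14] | shift in final tool axes [ 1.7 -3.  -0.3]
```

Request:
{"api": "play_rows", "payload": {
  "rows": [
    [15,0.0017,-0.003,0.015,0,0,0],
    [15,0,0,0.015,0,0,0],
    [15,0,0,0.008,0,0,0],
    [15,0,0,0.008,0,0,0],
    [15,0,0,0.005,0,0,0],
    [15,0,0,0,0,0,0]
  ]
}}

```text
clock: 21.45
tool_pos: [0.4968, -0.2349, 0.2483]
eef_rot: [-0.112, 0.994, 0.001, 0.0]
contact_force: [-0.0, 3.9, 0.4]
opening: 0.261
finger_force: 50.0
```

Request:
{"api": "play_rows", "payload": {
  "rows": [
    [15,0,0,0.006,0,0,0],
    [15,0,0,0.006,0,0,0],
    [15,0,0,0.006,0,0,0],
    [15,0,0,0.005,0,0,0],
    [15,0,0,0,0,0,0]
  ]
}}

```text
clock: 22.08
tool_pos: [0.4964, -0.2367, 0.2259]
eef_rot: [-0.111, 0.994, -0.0, -0.0]
contact_force: [-3.6, 3.5, 5.8]
opening: 0.258
finger_force: 50.0
```

Request:
{"api": "play_rows", "payload": {
  "rows": [
    [15,0,0,0.001,0,0,0],
    [45,0,0,0,0,0,0],
    [45,0,0,0,0,0,0],
    [45,0,0,-0.02,0,0,0],
    [45,0,0,-0.04,0,0,0],
    [45,0,0,-0.05,0,0,0],
    [45,0,0,0,0,0,0],
    [45,0,0,0,0,0,0]
  ]
}}

```text
clock: 23.08
tool_pos: [0.4963, -0.2371, 0.3342]
eef_rot: [-0.111, 0.994, -0.0, -0.0]
contact_force: [0.5, 0.1, -0.4]
opening: 0.45
finger_force: 0.0
```

```bash
python3 - <<'E'
from h import *
a,e=snap("wrist","w6")
for o in sticks(*snap("top")):print(*o)
for c in("top",):
  p,R,t=ext(c)
  for d in finder.spot_in(c,"mug"):print(d["score"],(R.T@(np.array(d["at"])-t)).round(3))
go([.4402,.412,.172],2.975)
E
```

```text
[0.4406 0.4118] 2.971 148 32 [182. 296.] [117.  93.  66.]
0.91 [0.52  0.55  0.045]
tool shift mm [-89.1 644.7 161.8] turn deg [ 0.04 -0.14 22.32] | shift in final tool axes [162.8 630.3 161.3]
```

View pics/w6.png

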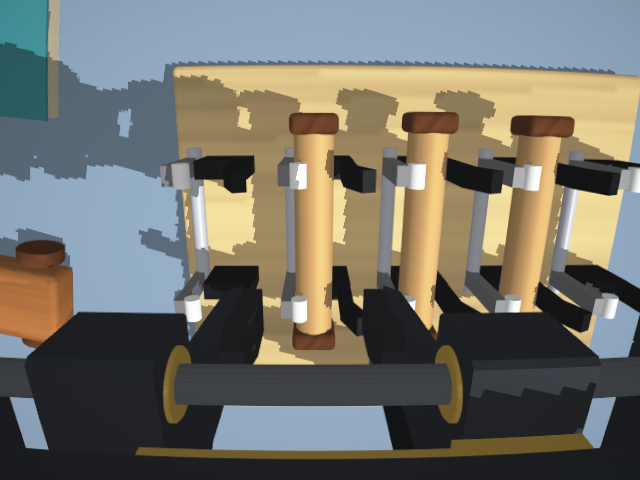

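Three sticks are home, with the noses over each at row 176. One is left, at (0.440, 0.412).

Request:
{"api": "play_rows", "payload": {
  "rows": [
    [45,-0.008,0.055,0,0,0,0],
    [45,-0.008,0.055,0,0,0,0],
    [80,-0.008,0.055,0,0,0,0],
    [80,-0.008,0.055,0,0,0,0],
    [80,-0.008,0.055,0,0,0,0],
    [80,-0.008,0.055,0,0,0,0],
    [80,-0.008,0.055,0,0,0,0],
    [80,-0.008,0.055,0,0,0,0]
  ]
}}

```text
clock: 24.22
tool_pos: [0.4613, 0.2086, 0.3337]
eef_rot: [-0.111, 0.994, -0.0, -0.001]
contact_force: [0.8, 0.1, -1.2]
opening: 0.797
finger_force: 0.0
```

Request:
{"api": "play_rows", "payload": {
  "rows": [
    [80,-0.006,0.05,0,0,0,0],
    [80,-0.006,0.05,0,0,0,0],
    [80,-0.006,0.05,0,0,0,0],
    [80,-0.006,0.05,0.02,0,0,0],
    [80,0,0,0.03,0,0,7.4],
    [80,0,0,0.02,0,0,7.4],
    [80,0,0,0,0,0,7.4],
    [80,0,0,0,0,0,0]
  ]
}}

```text
clock: 25.22
tool_pos: [0.4405, 0.4072, 0.2634]
eef_rot: [0.081, 0.997, -0.001, -0.0]
contact_force: [0.3, -1.1, -0.1]
opening: 0.799
finger_force: 0.0
```

Request:
{"api": "play_rows", "payload": {
  "rows": [
    [80,0,0,0,0,0,0]
  ]
}}

```text
clock: 25.35
tool_pos: [0.4408, 0.4072, 0.2643]
eef_rot: [0.081, 0.997, -0.0, -0.0]
contact_force: [0.2, -0.4, 0.6]
opening: 0.801
finger_force: 0.0
```

```bash
python3 - <<'E'
from h import *
for o in sticks(*snap("top")):print(*o)
go([.4404,.412,.172],2.974)
E
```

```text
tool shift mm [ 1.3  4.7 92.5] turn deg [-0.   -0.01  0.28] | shift in final tool axes [ 1.3  4.7 92.5]
```

Request:
{"api": "play_rows", "payload": {
  "rows": [
    [80,0.001,0.005,0.05,0,0,0],
    [80,0,0,0.042,0,0,0],
    [80,0,0,0,0,0,0],
    [15,0,0,0,0,0,0],
    [15,0,0,0,0,0,0],
    [15,0,0,0,0,0,0],
    [15,0,0,0,0,0,0],
    [15,0,0,0,0,0,0]
  ]
}}

```text
clock: 26.4
tool_pos: [0.4408, 0.412, 0.173]
eef_rot: [0.082, 0.997, -0.0, 0.0]
contact_force: [-0.5, -1.0, 4.0]
opening: 0.258
finger_force: 50.4
```

```bash
python3 - <<'E'
from h import *
go(clip(5,.30,0,-.0008),np.pi+RK[2])
E
```

```text
tool shift mm [ -83.9 -439.7 -126.8] turn deg [ -0.03   0.   -22.21] | shift in final tool axes [  88.5 -438.7 -127. ]
```

Request:
{"api": "play_rows", "payload": {
  "rows": [
    [15,0,0,-0.04,0,0,-7.4],
    [15,0,0,-0.05,0,0,-7.4],
    [15,0,0,-0.037,0,0,-7.4],
    [15,0.01,-0.05,0,0,0,0],
    [15,0.01,-0.05,0,0,0,0],
    [15,0.01,-0.05,0,0,0,0],
    [15,0.01,-0.05,0,0,0,0],
    [15,0.01,-0.05,0,0,0,0]
  ]
}}

```text
clock: 27.4
tool_pos: [0.4472, 0.1558, 0.2997]
eef_rot: [-0.111, 0.994, 0.0, 0.0]
contact_force: [0.7, -0.1, -0.4]
opening: 0.259
finger_force: 50.0
```

Request:
{"api": "play_rows", "payload": {
  "rows": [
    [15,0.01,-0.05,0,0,0,0],
    [15,0.01,-0.05,0,0,0,0],
    [15,0.01,-0.05,0,0,0,0],
    [15,0.008,-0.038,0,0,0,0],
    [15,0,0,0,0,0,0],
    [15,0,0,0,0,0,0],
    [15,0,0,0,0,0,0],
    [15,0,0,0,0,0,0]
  ]
}}

```text
clock: 28.4
tool_pos: [0.4519, -0.0332, 0.2997]
eef_rot: [-0.112, 0.994, 0.0, 0.0]
contact_force: [0.1, -0.6, -1.1]
opening: 0.26
finger_force: 50.0
```

```bash
python3 - <<'E'
from h import *
print(bars((210,240)))
go(clip(5,.30,0,-.0008),np.pi+RK[2])
a,e=snap("wrist","w7")
E
```

```text
[]
tool shift mm [ 0.8 -1.9 -0.3] turn deg [0.02 0.01 0.1 ] | shift in final tool axes [ 0.8 -1.9 -0.3]
```

View pics/w7.png

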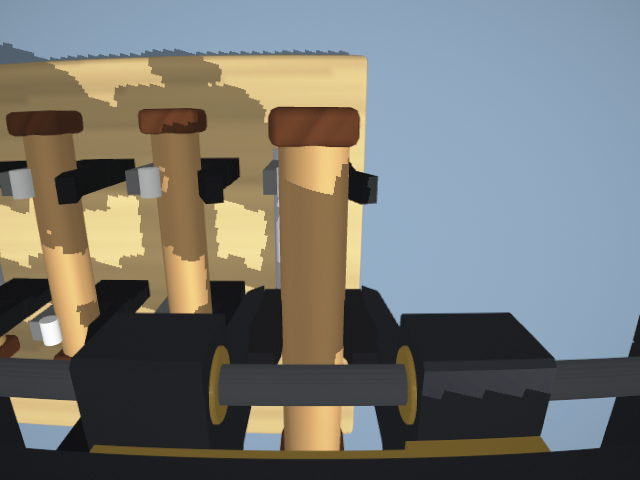

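The stick is held straight at column 314, above clip 5. I'll press it in.

Request:
{"api": "play_rows", "payload": {
  "rows": [
    [15,0.0008,-0.0019,0.015,0,0,0],
    [15,0,0,0.015,0,0,0],
    [15,0,0,0.008,0,0,0],
    [15,0,0,0.008,0,0,0],
    [15,0,0,0.005,0,0,0],
    [15,0,0,0,0,0,0]
  ]
}}

```text
clock: 29.25
tool_pos: [0.4516, -0.0354, 0.2485]
eef_rot: [-0.112, 0.994, 0.001, 0.0]
contact_force: [-0.9, 4.3, -0.5]
opening: 0.254
finger_force: 50.0
```

Request:
{"api": "play_rows", "payload": {
  "rows": [
    [15,0,0,0.006,0,0,0],
    [15,0,0,0.006,0,0,0],
    [15,0,0,0.006,0,0,0],
    [15,0,0,0.005,0,0,0],
    [15,0,0,0,0,0,0]
  ]
}}

```text
clock: 29.88
tool_pos: [0.451, -0.0368, 0.2267]
eef_rot: [-0.111, 0.994, -0.001, 0.0]
contact_force: [-3.0, 2.3, 17.2]
opening: 0.257
finger_force: 50.0
```

Request:
{"api": "play_rows", "payload": {
  "rows": [
    [15,0,0,0.001,0,0,0],
    [45,0,0,0,0,0,0],
    [45,0,0,0,0,0,0],
    [45,0,0,-0.02,0,0,0],
    [45,0,0,-0.04,0,0,0],
    [45,0,0,-0.05,0,0,0],
    [45,0,0,-0.05,0,0,0],
    [45,0,0,-0.05,0,0,0]
  ]
}}

```text
clock: 30.88
tool_pos: [0.4512, -0.0374, 0.4358]
eef_rot: [-0.11, 0.994, -0.0, -0.001]
contact_force: [1.1, -1.5, 0.0]
opening: 0.451
finger_force: 0.0
```

```bash
python3 - <<'E'
from h import *
snap("wrist","w8");a,e=snap("top","top2")
c,s=np.cos(RK[2]),np.sin(RK[2])
p=[RK[0]+.1*c,RK[1]+.1*s]; print(p)
for n in("top","scene"):
  a,e=snap(n)
  for d in finder.spot_in(n,"handle"):print(n,d["score"],(e[1].T@(np.array(d["at"])-e[2])).round(3))
  hm=max(finder.regions_of(n,"handle"),key=lambda d:d["score"])["mask"];v,u=np.nonzero(hm);print(n,u.min(),u.max(),v.min(),v.max())
print([(z,proj(ext("top"),[p+[z]])[0].round(1),proj(ext("scene"),[p+[z]])[0].round(1)) for z in(.184,.195,.209)])
E
```

```text
[np.float64(0.6082216249399113), np.float64(-0.1384746148264196)]
top 0.78 [ 0.605 -0.143  0.208]Traceback (most recent call last):
  File "<stdin>", line 8, in <module>
ValueError: max() iterable argument is empty
```

View pics/w8.png

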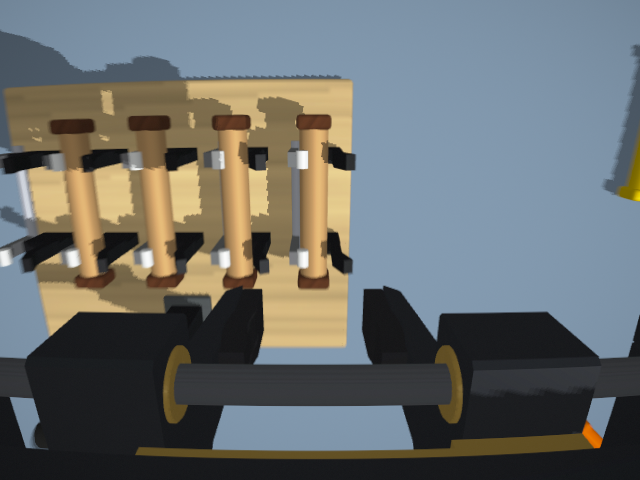

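All four sticks are home, in clips 2 to 5, with the noses over each. Next is the handle.

```bash
python3 - <<'E'
from h import *
print(np.round(status.get_state()["q"],3))
for h in (RK[2]+np.pi/2,RK[2]-np.pi/2):go([.607,-.139,.36],h)
a,e=snap("top")
hm=finder.regions_of("top","handle")
for d in hm:
  v,u=np.nonzero(d["mask"]);print(d["score"],u.min(),u.max(),v.min(),v.max(),u.mean(),v.mean())
c,s=np.cos(RK[2]),np.sin(RK[2])
for z in(.184,.199,.209):
  print(z,[proj(e,[[RK[0]+.1*c-s*y,RK[1]+.1*s+c*y,z]])[0].round(1).tolist() for y in(-.055,0,.055)])
E
```

```text
[ 0.407  0.479 -0.636  2.01   0.401  0.779  1.326]
tool shift mm [-129.9 -133.5   73.5] turn deg [-1.100e-01 -7.000e-02  8.991e+01] | shift in final tool axes [-133.7  129.6   73.7]
tool shift mm [-129.9 -133.5   73.5] turn deg [ 7.000e-02 -1.100e-01 -9.009e+01] | shift in final tool axes [ 133.7 -129.6   73.7]
0.74 366 404 208 223 385.3795013850416 215.1634349030471
0.184 [[403.3, 211.8], [382.1, 217.2], [360.7, 222.6]]
0.199 [[404.3, 210.3], [382.7, 215.7], [361.1, 221.1]]
0.209 [[404.9, 209.2], [383.2, 214.7], [361.4, 220.2]]
```

```bash
python3 - <<'E'
from h import *
a=cv2.imread("pics/scene.png");v=cv2.resize(a[180:280,230:360],None,fx=5,fy=5,interpolation=cv2.INTER_CUBIC);cv2.imwrite("pics/sc.png",v)
e=ext("scene");c,s=np.cos(RK[2]),np.sin(RK[2])
for z in(.184,.199,.209,.15):
  print(z,[((proj(e,[[RK[0]+.1*c-s*y,RK[1]+.1*s+c*y,z]])[0]-[230,180])*5).round(1).tolist() for y in(-.055,0,.055)])
E
```

```text
0.184 [[186.5, 154.1], [262.5, 176.8], [340.1, 200.0]]
0.199 [[184.5, 137.5], [261.0, 160.2], [339.1, 183.4]]
0.209 [[183.1, 126.3], [260.0, 149.1], [338.5, 172.2]]
0.15 [[190.9, 190.7], [265.8, 213.4], [342.1, 236.6]]
```

View pics/sc.png

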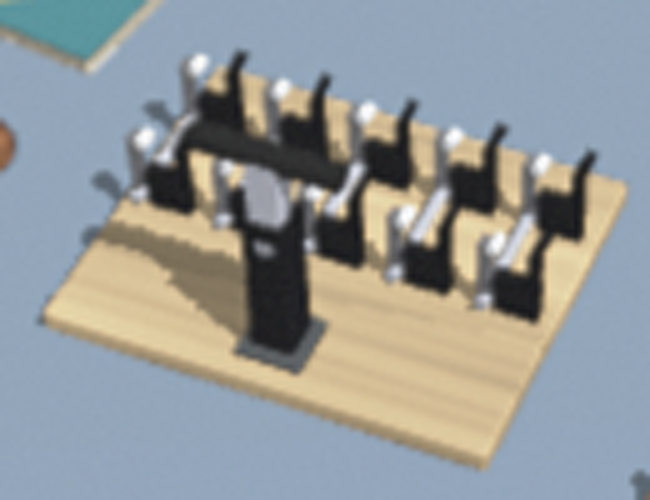

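Bar at about (265,155) in the crop puts its axis near z = 0.20, so the mast is out about 17 mm. I'll turn −90° and move above it.

Request:
{"api": "play_rows", "payload": {
  "rows": [
    [70,0,0,0,0,0,-10],
    [70,0,0,0,0,0,-10],
    [70,0,0,0,0,0,-10],
    [70,0,0,0,0,0,-10],
    [70,0,0,0,0,0,-10],
    [70,0,0,0,0,0,-10],
    [70,0,0,0,0,0,-10],
    [70,0,0,0,0,0,-10]
  ]
}}

```text
clock: 32.22
tool_pos: [0.4512, -0.0366, 0.4331]
eef_rot: [0.726, -0.688, -0.001, 0.001]
contact_force: [-0.1, -0.4, -0.1]
opening: 0.7
finger_force: 0.0
```

Request:
{"api": "play_rows", "payload": {
  "rows": [
    [70,0,0,0,0,0,-10.1],
    [70,0.045,-0.043,0,0,0,0],
    [70,0.045,-0.043,0,0,0,0],
    [70,0.044,-0.043,0,0,0,0],
    [70,0,0,0,0,0,0],
    [70,0,0,0,0,0,0],
    [70,0,0,0,0,0,0]
  ]
}}

```text
clock: 33.1
tool_pos: [0.6051, -0.1343, 0.4346]
eef_rot: [0.782, -0.623, 0.002, 0.0]
contact_force: [-0.0, 0.2, -0.3]
opening: 0.702
finger_force: 0.0
```

```bash
python3 - <<'E'
from h import *
snap("wrist","w9");go([.607,-.139,.348],RK[2]-np.pi/2)
E
```

```text
tool shift mm [ 4.6 -0.7 87. ] turn deg [-0.14 -0.23  0.14] | shift in final tool axes [ 4.9 -0.9 87. ]
```

View pics/w9.png

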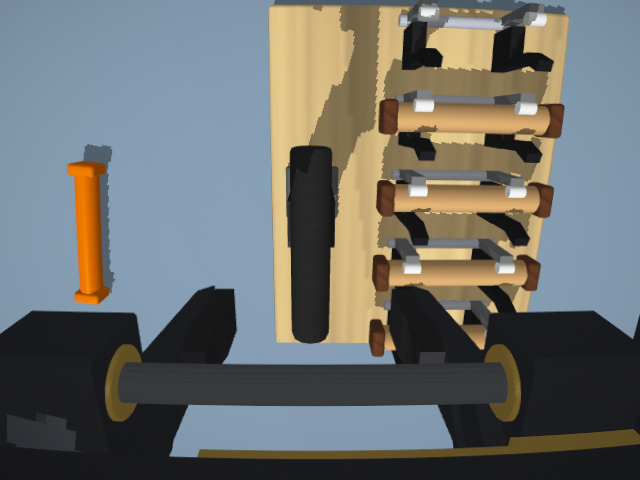

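The grip bar is at column 311, centred between the fingers and parallel to them. I'll descend and grip it.

Request:
{"api": "play_rows", "payload": {
  "rows": [
    [70,0.005,0,0.03,0,0,0],
    [70,0,0,0.03,0,0,0],
    [70,0,0,0.027,0,0,0],
    [70,0,0,0,0,0,0],
    [15,0,0,0,0,0,0],
    [15,0,0,0,0,0,0],
    [15,0,0,0,0,0,0],
    [15,0,0,0,0,0,0]
  ]
}}

```text
clock: 34.15
tool_pos: [0.607, -0.141, 0.347]
eef_rot: [0.781, -0.624, 0.001, -0.0]
contact_force: [7.7, 1.9, -0.9]
opening: 0.27
finger_force: 4.5
```

Request:
{"api": "play_rows", "payload": {
  "rows": [
    [15,0,0,-0.01,0,0,0],
    [15,0,0,-0.01,0,0,0],
    [15,0,0,-0.01,0,0,0],
    [15,0,0,-0.01,0,0,0],
    [15,0,0,-0.01,0,0,0],
    [15,0,0,-0.01,0,0,0],
    [15,0,0,-0.005,0,0,0],
    [15,0,0,0,0,0,0]
  ]
}}

```text
clock: 35.15
tool_pos: [0.6077, -0.1409, 0.4115]
eef_rot: [0.781, -0.625, 0.002, -0.001]
contact_force: [5.8, 0.7, -4.0]
opening: 0.242
finger_force: 50.0
```

Request:
{"api": "play_rows", "payload": {
  "rows": [
    [15,0,0,-0.003,0,0,0],
    [15,0,0,-0.003,0,0,0],
    [15,0,0,0,0,0,0]
  ]
}}

```text
clock: 35.52
tool_pos: [0.6076, -0.1409, 0.4178]
eef_rot: [0.781, -0.625, 0.002, -0.001]
contact_force: [5.4, -0.1, -2.2]
opening: 0.245
finger_force: 50.0
```

Request:
{"api": "play_rows", "payload": {
  "rows": [
    [15,0,0,-0.002,0,0,0],
    [15,0,0,-0.002,0,0,0],
    [15,0,0,0,0,0,0]
  ]
}}

```text
clock: 35.9
tool_pos: [0.6077, -0.141, 0.4213]
eef_rot: [0.781, -0.625, 0.002, -0.001]
contact_force: [6.0, 0.8, -4.5]
opening: 0.245
finger_force: 50.0
```

```bash
python3 - <<'E'
from h import *
a,e=snap("scene");v=cv2.resize(a[150:270,220:360],None,fx=5,fy=5,interpolation=cv2.INTER_CUBIC);cv2.imwrite("pics/sc2.png",v[:,:,::-1])
print([d["score"] for d in finder.spot_in("scene","button")])
E
```

```text
[0.51]
```

View pics/sc2.png

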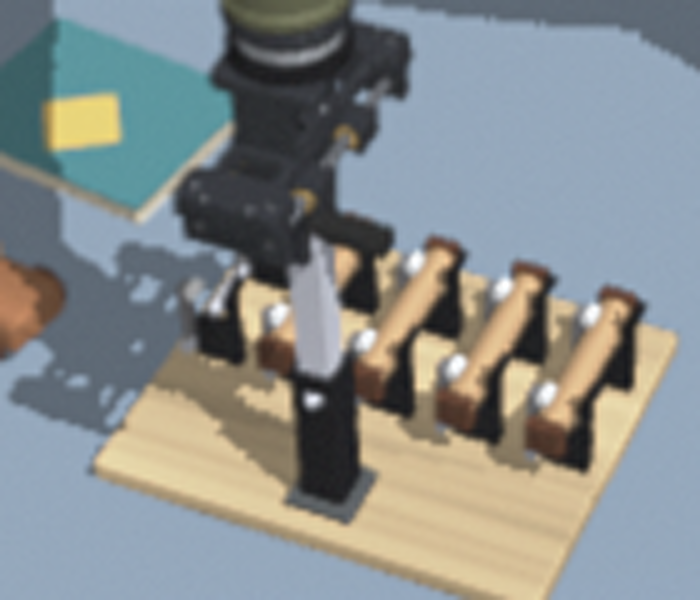

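The stem is drawn out, and a bright spot shows in the tube hole at (313,400). I'll pull a little further to feel for the lock or the stop.

Request:
{"api": "play_rows", "payload": {
  "rows": [
    [15,0,0,-0.001,0,0,0],
    [15,0,0,-0.001,0,0,0],
    [15,0,0,0,0,0,0]
  ]
}}

```text
clock: 36.38
tool_pos: [0.6078, -0.141, 0.4218]
eef_rot: [0.781, -0.625, 0.001, -0.001]
contact_force: [6.7, 2.6, -11.7]
opening: 0.246
finger_force: 50.0
```

Request:
{"api": "play_rows", "payload": {
  "rows": [
    [15,0,0,-0.0015,0,0,0],
    [15,0,0,0,0,0,0],
    [15,0,0,0,0,0,0]
  ]
}}

```text
clock: 36.75
tool_pos: [0.608, -0.141, 0.4219]
eef_rot: [0.781, -0.625, 0.001, -0.001]
contact_force: [9.6, 2.8, -18.4]
opening: 0.242
finger_force: 50.0
```

```bash
python3 - <<'E'
from h import *
a,e=snap("scene");v=cv2.resize(a[215:255,265:305],None,fx=12,fy=12,interpolation=cv2.INTER_CUBIC);cv2.imwrite("pics/sc3.png",v[:,:,::-1])
for d in finder.spot_in("scene","button"):print(d["score"],(e[1].T@(np.array(d["at"])-e[2])).round(4))
c,s=np.cos(RK[2]),np.sin(RK[2])
for z in (.12,.1275,.15): print(z,[(12*(proj(e,[[RK[0]+x*c,RK[1]+x*s,z]])[0]-[265,215])).round(0).tolist() for x in(.1,.116,.126)])
E
```

```text
0.54 [ 0.5629 -0.1267  0.0223]
0.12 [[225.0, 168.0], [199.0, 207.0], [184.0, 231.0]]
0.1275 [[223.0, 149.0], [198.0, 188.0], [182.0, 213.0]]
0.15 [[218.0, 92.0], [192.0, 131.0], [176.0, 156.0]]
```

View pics/sc3.png

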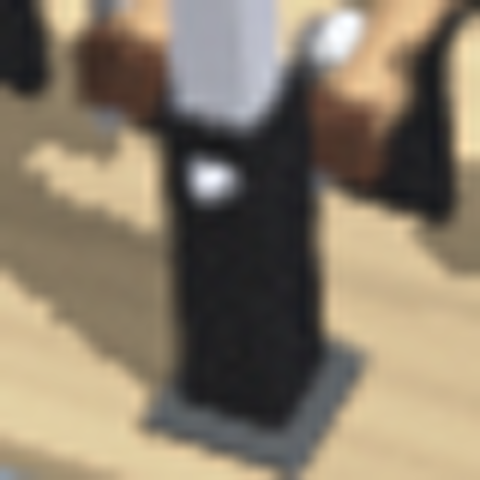

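The stop is felt: 18 N with no more motion. I'll push down lightly to check that the button holds the stem.

Request:
{"api": "play_rows", "payload": {
  "rows": [
    [15,0,0,0.002,0,0,0],
    [15,0,0,0.002,0,0,0],
    [15,0,0,0.002,0,0,0],
    [15,0,0,0,0,0,0]
  ]
}}

```text
clock: 37.35
tool_pos: [0.6076, -0.1409, 0.4198]
eef_rot: [0.781, -0.625, 0.002, -0.001]
contact_force: [6.8, 0.3, 1.0]
opening: 0.248
finger_force: 50.0
```

Request:
{"api": "play_rows", "payload": {
  "rows": [
    [15,0,0,0.001,0,0,0],
    [15,0,0,0.001,0,0,0],
    [15,0,0,0,0,0,0]
  ]
}}

```text
clock: 37.72
tool_pos: [0.6076, -0.1409, 0.418]
eef_rot: [0.781, -0.625, 0.002, -0.001]
contact_force: [5.9, 0.3, 0.8]
opening: 0.245
finger_force: 50.0
```

Request:
{"api": "play_rows", "payload": {
  "rows": [
    [15,0,0,0.0015,0,0,0],
    [15,0,0,0.0015,0,0,0],
    [15,0,0,0,0,0,0]
  ]
}}

```text
clock: 38.1
tool_pos: [0.6074, -0.1408, 0.417]
eef_rot: [0.781, -0.625, 0.003, -0.001]
contact_force: [3.5, -1.8, 11.3]
opening: 0.243
finger_force: 50.1
```

It resists at 11 N after about 5 mm of play, so it is locked. I'll draw it back up, let go and retreat.

Request:
{"api": "play_rows", "payload": {
  "rows": [
    [15,0,0,-0.003,0,0,0],
    [15,0,0,-0.003,0,0,0],
    [15,0,0,-0.001,0,0,0],
    [15,0,0,0,0,0,0]
  ]
}}

```text
clock: 38.6
tool_pos: [0.6077, -0.1409, 0.4207]
eef_rot: [0.781, -0.625, 0.002, -0.001]
contact_force: [8.1, 1.7, -4.6]
opening: 0.245
finger_force: 50.0
```

Request:
{"api": "play_rows", "payload": {
  "rows": [
    [60,0,0,0,0,0,0],
    [60,0,0,0,0,0,0],
    [60,0,0,0,0,0,0],
    [60,0,0,-0.03,0,0,0],
    [60,0,0,-0.04,0,0,0],
    [60,0,0,-0.04,0,0,0],
    [60,0,0,0,0,0,0],
    [60,0,0,0,0,0,0]
  ]
}}

```text
clock: 39.6
tool_pos: [0.5926, -0.114, 0.5154]
eef_rot: [0.77, -0.638, 0.012, 0.005]
contact_force: [0.1, 0.6, 0.7]
opening: 0.6
finger_force: 0.0
```

```bash
python3 - <<'E'
from h import *
a,e=snap("scene");v=cv2.resize(a[150:270,220:360],None,fx=5,fy=5,interpolation=cv2.INTER_CUBIC);cv2.imwrite("pics/sc4.png",v[:,:,::-1])
E
```

```text
(no output)
```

View pics/sc4.png

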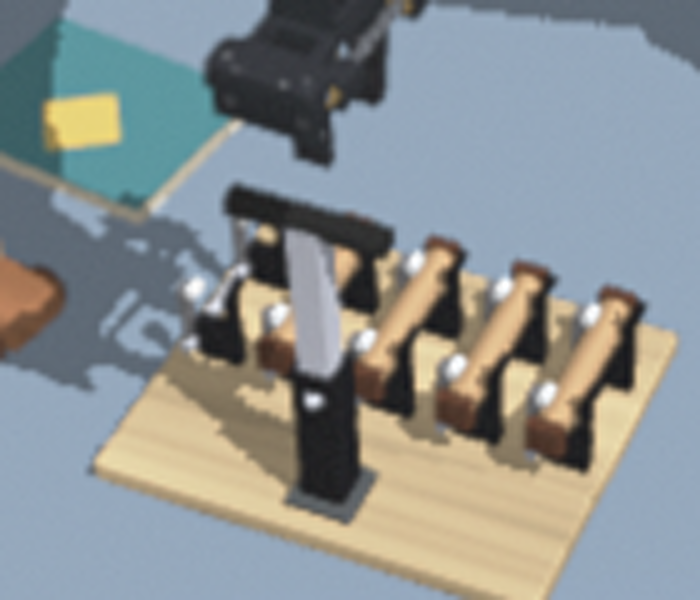

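The handle is up with its button out at (315,400), four sticks are home, and the gripper is clear. I'll hand it in.

```bash
python3 -c "
from plant import r;print(r.finish_job())"
```

```text
the job is handed in; nothing more can be done
None
```

I handed the job in, but no verdict came back: all four wooden sticks are clipped home (clips 2–5), the handle is up and held when I pushed down on it, and I never touched the book, mug or toy car.

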